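# Clamp a dough scraper's loose handle and hold it

## Robot

A 6-joint arm with a two-finger parallel gripper is mounted at the origin on the work surface; the furniture and walls round the work are solid. World frame = base frame: x ahead of the robot, y to its left, z up, the work surface at z = 0. Lengths are in m, angles in rad, forces in N, time in s.
With the tool pointing down it reaches from about 0.275 to 0.75 m from the base axis. Payload 10.2 kg.
Tool frame: the origin (TCP) lies midway between the tips of the shut fingers; the grasp point (between the pads) lies 19 mm behind it; z points along the fingers, y is the line along which they close (so a half turn about z gives the same grasp; the last joint's range is limited). The gripper opens to 88 mm and grips with 3 to 60 N. Pads are 18 mm wide; open, the fingers measure 123 mm over their backs; the gripper's body (75 mm by 187 mm) begins 45 mm behind the grasp point.
Start: joints at [0.935, 0.313, 1.498, -0, 1.331, -0.223], TCP at [0.211, 0.481, 0.239] pointing down, gripper open.
Joint ranges: [-2.94, 2.94], [-0.97, 2.17], [0.19, 2.56], [-1.23, 4.37], [0.02, 3.11], [-2.88, 2.88]. Speed limits (rad/s): [2.39, 2.39, 3.01, 3.14, 3.14, 3.14].

## Interface

Orientations are given as [roll, pitch, yaw] about the fixed x, y, z axes, in that order (R = Rz(yaw) Ry(pitch) Rx(roll)).
In Python, from workcell import monitor, vision, arm gives the robot as it stands.
- The arm moves only by the shell command python3 -m jog 'ROWS' [FORCE]. ROWS is JSON, a list that holds one entry, the list of rows, each a list of 7 numbers: the shift along the world's x, y, z in cm, then the turn, a rotation vector about the world's x, y, z in rad, then the finger opening in cm, from 0 to 8.81. In form: [[[x, y, z, ax, ay, az, fingers], ...]]. A call has 1 to 8 rows; each row shifts and turns the commanded pose from where the row before left it; what a row does not reach is not made up. A row lasts 1/12 s, in which the tool goes at most 41.7 mm and 7.16 degrees, less where a joint would pass 70% of its speed; a pose out of reach is approached as far as the arm can. A call is refused whole if a number of a shift passes 4.17 or a number of a turn 0.125, either way. A call with a gripper value outside its range is refused whole. The fingers move at their own pace and stop on an object; FORCE is the grip in N (left out, the last holds). Time passes only in rows, so rows that do not move let the fingers close. It gives the time, the measured TCP pose, the force, the opening and the grip force at its end, in the units of the state.
- monitor.read_state(): the state, without advancing time (a new reading comes with each control period).
- vision.read_camera(name): name is "scene" or "top"; returns the picture (384x512x3 uint8, red, green, blue); there is no depth.
- vision.camera_model(name): a dict with "mtx" (3x3 intrinsics, pixels), "cam_to_world" (4x4, takes a point from camera to world coordinates). Camera axes: x right, y down, z forward; pixel columns grow to the right and rows downward; lengths in m; the calibration is good to about 2 mm. A picture is of the moment at which its call begins. camera_model takes no time and is no camera call.
- arm.job_done(): hands the job in; it is judged then, once.
The state is a dict: "time": time; "qpos": joint angles; "qd": joint speeds; "joint_torque": joint torques, N m; "position": TCP position; "tcp_rot": TCP orientation; "wrist_force": force on the tool from outside, world axes, zero at the start; "ft_torque": the same for the moment, N m; "grip_width": opening from 0.0 (shut) to 1.0 (fully open); "grasp_force": force on a finger pad.
Only numpy, scipy, OpenCV 4.12 (cv2) and the standard library are available. Lean on these libraries where they do the work, as an engineer would, in place of code of your own. Each camera call takes 0.05 s, during which the arm holds its last target. There are 200 camera calls.

## Task

The wooden handle of the dough scraper has come loose and I want to drive its screws home. Take the scraper from its wooden rest and stand it blade down, fully home, in the slotted block between the jaws of the bar clamp; then pump the clamp's trigger, and nothing else of the clamp, until the sliding jaw has come up to the handle and squeezes it against the fixed jaw. Finish while holding: keep the trigger gently squeezed so that the handle is gripped snugly but never crushed, hands off the scraper, and leave the other things where they lie.

Things in the scene. Friction and masses are not known exactly. Their poses are not given: they have to be found in the camera images.
- scraper: Dough scraper: bright steel blade 120 mm wide, 3 mm thick, with a dark wooden handle along its top edge, 124 mm long (x), 20 mm thick (y), 36 mm high. Origin at the middle of the blade's lower edge; x along the blade, z up to the handle. Blade shows from z=0 to 44 mm, handle from z=44 to 80 mm. About 0.18 kg. It starts standing upright, loose, in the slot of the rest.
- rest: Pale wooden scraper rest, fixed, 150 x 60 mm, 46 mm high, with one slot along its x axis. Origin at the centre of its underside. Slot 7 mm wide, 130 mm long, its floor 12 mm above the worktop, so the scraper's handle there spans 56 to 92 mm above the worktop.
- station: Fixed board with slotted pale block and an orange and black one-hand bar clamp lying on its side. Origin on the worktop right below the middle of the jaw pads. y is the direction the sliding jaw closes, -x points to the pistol grip. Block, bar (at x=-56 mm) and all the clamp stay below 100 mm. Clamp centre plane z=80 mm; grip and trigger span z=65 to 95 mm with nothing beneath them.
- slot_mouth (a point): Centre of the block's slot at the block's top, 60 mm above the worktop; slot runs along the station's x, 126 mm long, 6 mm wide (mouth flared to 11 mm), floor 36 mm down. Lies 25 mm to the +x side of the jaw pads. Seated, the scraper's origin is 36 mm below this point, its x along the station's x (either way round), its handle 68 to 104 mm above the worktop.
- fixed_pad: Fixed jaw's round rubber pad, 22 mm across. Origin at the centre of its face, at station x=0, y=+12 mm, z=80 mm; a seated handle (20 mm thick, centred on y=0) stands about 2 mm clear of it and is pushed on to it by the sliding jaw.
- jaw_head: Sliding jaw on the end of the steel bar, with a round rubber pad 22 mm across. Origin at the centre of the pad's face, 80 mm above the worktop; it moves along the station's +y. Spans station x=-76 to +12 mm, z=64 to 96 mm. Not to be pushed by hand. More than 55 N of its pad on the handle crushes the wood.
- sliding_jaw (a joint): How far the bar has been drawn in, m: pad face at station y = -44 mm + value. Starts between 0.008 and 0.020, so 14 to 26 mm short of a seated handle; handle squeezed at about 0.036. A ratchet with 6 mm teeth keeps what each stroke gains, but only a squeezed trigger keeps pressure on the pads.
- trigger (a joint): Orange trigger lever, rad: 0 let out (a spring returns it), 0.144 fully squeezed. Moves in station +y; a full stroke draws the bar on 6 mm (one tooth; the first may differ). 3 N moves it; a push of 8 to 25 N is right, giving 8 to 35 N at the pads (one bearing finger of a linked pair may push with twice the set grip). When the jaw bears it stalls near 0.09 to 0.11; at 0.144 let out, squeeze again.
- trigger_point (a point): Middle of the trigger's front face (the side away from the grip), where the finger pushes in station +y. 28 mm high, 11 mm thick; usable 25 mm to either side along station x. At rest it lies at station x=-135 mm, y=75 mm, z=80 mm; it moves 18 mm to full squeeze.
- grip_point (a point): Centre of the fixed black pistol grip, 20 mm thick in station y, 30 mm high, at station x=-135, y=114, z=80 mm. Over grip and trigger: 49 mm at rest, 31 mm squeezed. Only the trigger moves, so for linked fingers centre the gripper on the squeezed pair (station y=108 to 112 mm), open 78 mm or more; then one finger drives the trigger and the other just meets the grip at full squeeze.
- screwdriver: Bystander: screwdriver with a red handle, 170 mm, lying on the worktop.
- scoop: Bystander: steel flour scoop with wooden handle, 200 mm long.
- cutter_round: Bystander: fluted steel pastry cutter, 68 mm across, 32 mm high.
- jam: Bystander: jam jar with a red checked lid, 68 mm across, 75 mm high.
Not all that is in view belongs to the job. Leave any blue or turquoise look-alike of the scraper alone.

How it is judged:
By the outcome, as a careful person would: the job done as asked, in the order asked, and still so for the second after the job is handed in, while the arm keeps its last pose, push and grip.
It also fails if it takes over 72 s, if anything falls off the work surface, if the arm or the gripper's body presses on something with over 40 N, if the wrist force passes 120 N, or if a joint passes its speed limit or range.

## Working session

There is one attempt and no reset: what is moved stays moved. The work goes in short steps, Python scripts to look and compute and a shell command to move; the robot and the scene stay as the last step left them, time stands still between calls to the robot, and variables do not carry over. Pictures are saved under pics/ and viewed, at most 10 in all, crops included, and the job is handed in when it is done.

```bash
mkdir -p pics; ls
python3 - <<'E'
from workcell import monitor, vision
import cv2, numpy as np, json
np.set_printoptions(precision=4,suppress=True)
print(monitor.read_state())
for n in("scene","top"):
    im=vision.read_camera(n); m=vision.camera_model(n)
    print(n,np.array(m["mtx"]),np.array(m["cam_to_world"]))
    np.save(f"pics/{n}0.npy",im)
    cv2.imwrite(f"pics/{n}0.png",cv2.resize(im[...,::-1],(800,600),interpolation=cv2.INTER_CUBIC))
E
```

```text
pics
{'time': 0.0, 'qpos': array([ 0.9346,  0.3134,  1.4984, -0.    ,  1.331 , -0.2234]), 'qd': array([-0.0024,  0.0013,  0.001 ,  0.0012, -0.0007, -0.0018]), 'joint_torque': array([  0.0011, -40.2208, -25.2274,   0.0695,   0.0352,  -0.0001]), 'position': array([0.2105, 0.4807, 0.2382]), 'tcp_rot': array([-3.1403, -0.0003,  2.7288]), 'wrist_force': array([-0.2546,  0.2214,  0.2585]), 'ft_torque': array([-0.0075,  0.0062,  0.0166]), 'grasp_force': 0.0, 'grip_width': 0.9983615586976795}
scene [[430.2813   0.     260.6499]
 [  0.     430.2813 193.6103]
 [  0.       0.       1.    ]] [[-0.7232 -0.597   0.3472  0.0205]
 [-0.6907  0.6231 -0.3671  0.4886]
 [ 0.0028 -0.5053 -0.8629  1.2741]
 [ 0.      0.      0.      1.    ]]
top [[389.6398   0.     258.8545]
 [  0.     389.6398 197.8842]
 [  0.       0.       1.    ]] [[ 0.0196 -0.993   0.1167  0.337 ]
 [-0.9998 -0.0198 -0.0004 -0.0325]
 [ 0.0027 -0.1166 -0.9932  1.5457]
 [ 0.      0.      0.      1.    ]]
```

View pics/scene0.png

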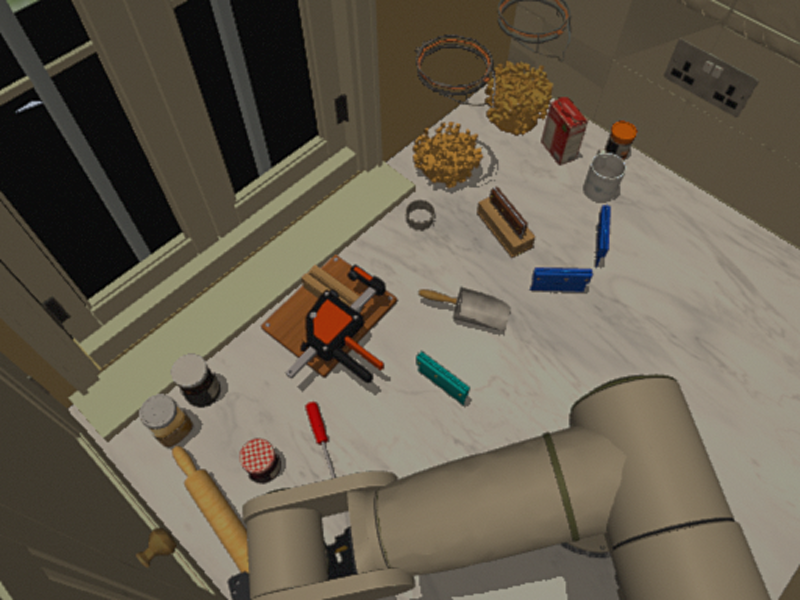

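View pics/top0.png

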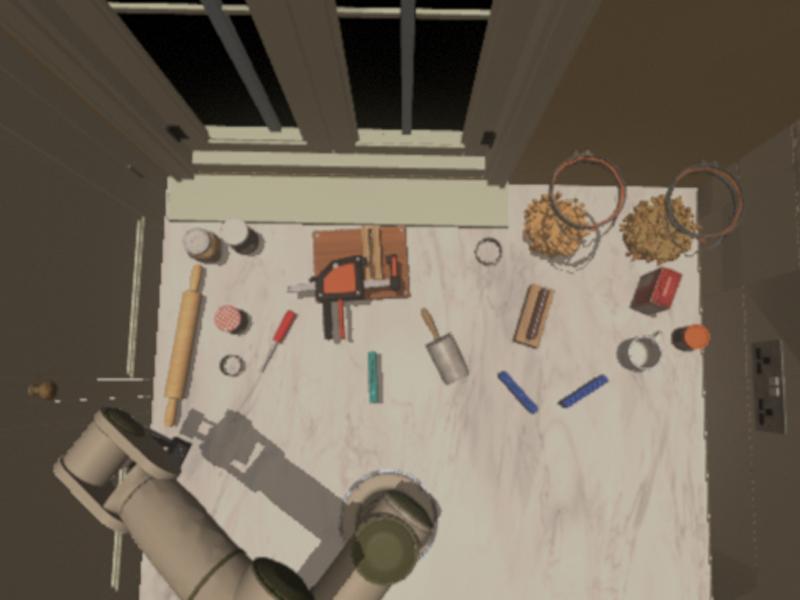

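The scraper with the dark wooden handle is in the pale rest at top (535,315) / scene (505,220). The lookalikes, all to be left alone, are blue at top (518,392) and (583,390) and turquoise at top (373,377). The station is at top (360,275), with its grip pointing at the robot (black grip (328,320), orange trigger (341,320)). So station x is roughly world x, and y roughly world y. I'll enlarge both.

Run:
```python
import cv2, numpy as np
t=np.load("pics/top0.npy")[...,::-1]; s=np.load("pics/scene0.npy")[...,::-1]
def c(im,x0,y0,w,h,k):
    return cv2.resize(im[y0:y0+h,x0:x0+w],None,fx=k,fy=k,interpolation=cv2.INTER_CUBIC)
# top station crop x180..270,y138..223 ; rest x320..360,y175..230
A=c(t,180,140,90,85,8); cv2.imwrite("pics/c1.png",A[:600,:])
B=np.zeros((600,800,3),np.uint8)
b=c(t,320,175,45,55,8); B[:b.shape[0],:b.shape[1]]=b
b=c(s,295,110,55,60,8); B[:b.shape[0],360:360+b.shape[1]]=b
cv2.imwrite("pics/c2.png",B)
A=c(s,165,155,100,95,6); cv2.imwrite("pics/c3.png",A)
```

```text
(no output)
```

View pics/c1.png

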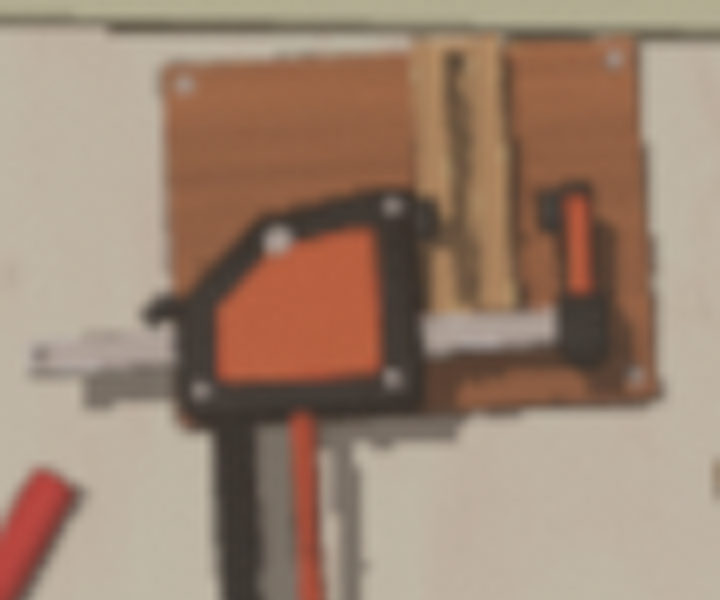

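View pics/c2.png

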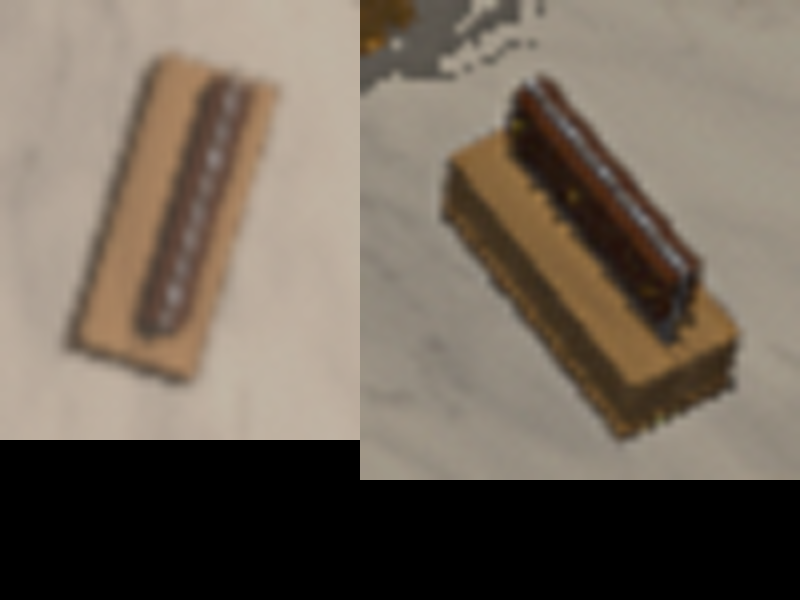

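View pics/c3.png

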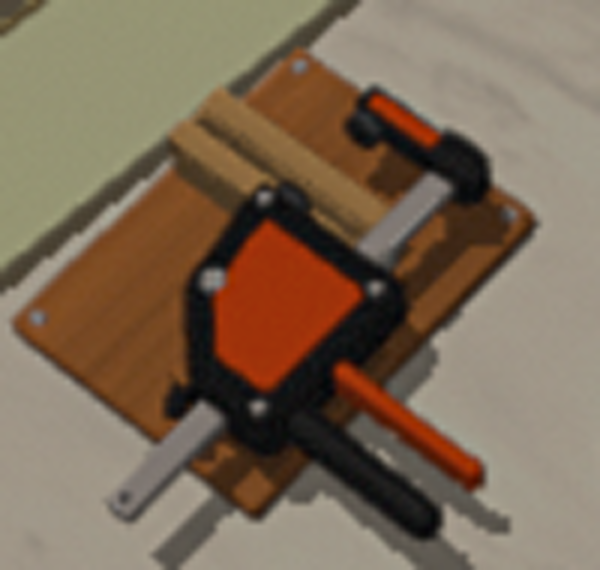

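The crops confirm the brown-handled scraper in the pale rest: top-crop tang line (232,80) to (168,310). They also show the slotted block (slot (455,55) to (463,290) in the c1 crop), the sliding jaw on the right, and the trigger and grip pointing toward the robot. Next I'll measure by ray casts.

```bash
cat > h.py <<'E'
import numpy as np
from workcell import vision
M={n:(np.array(vision.camera_model(n)["mtx"]),np.array(vision.camera_model(n)["cam_to_world"])) for n in("scene","top")}
def ray(n,uv):
    K,T=M[n]; d=T[:3,:3]@np.linalg.solve(K,[uv[0],uv[1],1.]); return T[:3,3],d/np.linalg.norm(d)
def plane(n,uv,z):
    o,d=ray(n,uv); return o+d*(z-o[2])/d[2]
def tri(a,b):
    o1,d1=ray("top",a);o2,d2=ray("scene",b)
    s=np.linalg.lstsq(np.c_[d1,-d2],o2-o1,rcond=None)[0]
    p,q=o1+s[0]*d1,o2+s[1]*d2; return (p+q)/2,np.linalg.norm(p-q)*1e3
def crop(x0,y0,k): return lambda x,y:((x+.5)/k+x0-.5,(y+.5)/k+y0-.5)
E
python3 - <<'E'
from h import *; import cv2
np.set_printoptions(precision=4,suppress=True)
c1=crop(180,140,8);c2=crop(320,175,8);c2s=crop(295,110,8);c3=crop(165,155,6)
t=np.load("pics/top0.npy"); 
# scraper: handle dark mask in top
sub=t[175:230,320:360].astype(int)
R=lambda a:np.degrees(a)
a=plane("top",c2(232,80),.092);b=plane("top",c2(168,310),.092)
print("tang line",a,b,np.linalg.norm(a-b),R(np.arctan2(*(a-b)[1::-1])))
s=lambda x,y:c2s(x-360,y)
A,e1=tri(c2(234,72),s(535,80));B,e2=tri(c2(160,333),s(685,278));print("ends tri",A,e1,B,e2)
A,B=plane("scene",s(530,80),.092),plane("scene",s(690,272),.092);print("scene ends",A,B,np.linalg.norm(A-B),R(np.arctan2(*(A-B)[1::-1])))
# rest top corners z=.046
P=[plane("top",c2(*p),.046) for p in((165,55),(278,92),(193,380),(78,342))];print("rest",np.array(P),np.mean(P,0))
# station
sc=[tri(c1(*p),c3(*q)) for p,q in(((278,240),(212,278)),((392,206),(265,198)),((202,390),(258,406)),((392,378),(375,287)))]
print("body screws",sc)
bd=[tri(c1(*p),c3(*q)) for p,q in(((184,84),(37,318)),((614,58),(299,66)),((637,377),(509,216)))]
print("board screws",bd)
print("slot",plane("top",c1(455,55),.06),plane("top",c1(463,290),.06))
print("bar",plane("top",c1(35,358),.083),plane("top",c1(555,328),.083), tri(c1(42,354),c3(125,498)))
print("trig",plane("top",c1(302,415),.095),plane("top",c1(312,595),.095),"grip",plane("top",c1(235,425),.095),plane("top",c1(238,595),.095))
print("grip tri", tri(c1(240,625),c3(428,520)))
print("head", tri(c1(578,190),c3(372,98)), "pad", plane("top",c1(540,210),.09),"fixpad",plane("top",c1(438,218),.09))
print("sill near edge", tri(c1(637,36),c3(310,45)))
E
```

```text
tang line [ 0.5651 -0.3706  0.092 ] [ 0.4557 -0.3398  0.092 ] 0.11360629700197293 -15.69310273296537
ends tri [ 0.568  -0.374   0.0861] 4.356583990852895 [ 0.447  -0.3359  0.0872] 4.253602382480732
scene ends [ 0.565  -0.3693  0.092 ] [ 0.4476 -0.3354  0.092 ] 0.12220885016888647 -16.07826982646832
rest [[ 0.584  -0.3487  0.046 ]
 [ 0.5668 -0.4036  0.046 ]
 [ 0.4259 -0.3614  0.046 ]
 [ 0.4431 -0.3061  0.046 ]] [ 0.505 -0.355  0.046]
body screws [(array([0.6126, 0.138 , 0.0964]), np.float64(2.556755175406805)), (array([0.6303, 0.0847, 0.0934]), np.float64(1.8922906226011191)), (array([0.5408, 0.1716, 0.0948]), np.float64(2.9623981189868993)), (array([0.548 , 0.0823, 0.0948]), np.float64(2.2540069269478273))]
board screws [(array([0.7069, 0.1975, 0.0117]), np.float64(1.659436950537202)), (array([ 0.7243, -0.0184,  0.0129]), np.float64(1.5838642253217898)), (array([ 0.5639, -0.0325,  0.0093]), np.float64(3.631847716946028))]
slot [0.7117 0.0583 0.06  ] [0.5957 0.0513 0.06  ]
bar [0.5549 0.2521 0.083 ] [0.5743 0.0059 0.083 ] (array([0.558 , 0.2498, 0.0806]), np.float64(1.7184010217234327))
trig [0.5286 0.1234 0.095 ] [0.4441 0.116  0.095 ] grip [0.5233 0.1546 0.095 ] [0.4434 0.1505 0.095 ]
grip tri (array([0.4335, 0.1526, 0.0874]), np.float64(8.668850464596908))
head (array([ 0.6415, -0.0035,  0.0823]), np.float64(0.37440553153663697)) pad [0.6297 0.0141 0.09  ] fixpad [0.6248 0.0624 0.09  ]
sill near edge (array([ 0.7332, -0.0315,  0.0131]), np.float64(4.598042896643604))
```

Measurements hang together: rest 147x57 mm, handle about 122 mm, screws on the body at 95 mm.
- **Scraper:** centre near (0.507, -0.3545), yaw -16.3°.
- **Station:** yaw +4.7°, origin along its own axes u=0.629, v=0. Slot mouth at (0.652, 0.054).

I'll grasp 15 mm off centre towards +x so the fingers clear the jaws. That puts the grasp at (0.521, -0.359) with the tool turned +0.129 rad.

```bash
python3 -m jog '[[[1.2,-3.2,0,0,0,0.016,8.8],[1.2,-3.2,0,0,0,0.016,8.8],[1.2,-3.2,0,0,0,0.016,8.8],[1.2,-3.2,0,0,0,0.016,8.8],[1.2,-3.2,0,0,0,0.016,8.8],[1.2,-3.2,0,0,0,0.016,8.8],[1.2,-3.2,0,0,0,0.016,8.8],[1.2,-3.2,0,0,0,0.016,8.8]]]' 20
python3 -m jog '[[[1.2,-3.2,0,0,0,0,8.8],[1.2,-3.2,0,0,0,0,8.8],[1.2,-3.2,0,0,0,0,8.8],[1.2,-3.2,0,0,0,0,8.8],[1.2,-3.2,0,0,0,0,8.8],[1.2,-3.2,0,0,0,0,8.8],[1.2,-3.2,0,0,0,0,8.8],[1.2,-3.2,0,0,0,0,8.8]]]'
```

```text
time: 0.77
position: [0.3066, 0.2234, 0.2386]
tcp_rot: [-3.141, -0.0, 2.858]
wrist_force: [1.4, 0.2, 0.4]
grip_width: 0.995
grasp_force: 0.0
time: 1.43
position: [0.4027, -0.0329, 0.2386]
tcp_rot: [3.142, -0.0, 2.856]
wrist_force: [0.1, 1.5, 0.4]
grip_width: 0.996
grasp_force: 0.0
```

```bash
python3 -m jog '[[[1.2,-3.3,0,0,0,0,8.8],[1.2,-3.3,0,0,0,0,8.8],[1.2,-3.3,0,0,0,0,8.8],[1.2,-3.3,0,0,0,0,8.8],[1.2,-3.3,0,0,0,0,8.8],[1.2,-3.3,0,0,0,0,8.8],[1.2,-3.3,0,0,0,0,8.8],[1.2,-3.3,-2.0,0,0,0,8.8]]]'
python3 -m jog '[[[1.2,-3.3,-2,0,0,0,8.8],[1.1,-2.9,-2,0,0,0,8.8],[0,0,0,0,0,0,8.8]]]'
python3 - <<'E'
from h import *; import cv2
t=vision.read_camera("top")[...,::-1];s=vision.read_camera("scene")[...,::-1]
B=np.zeros((520,800,3),np.uint8)
B[:,:400]=cv2.resize(t[155:220,315:365],(400,520),interpolation=cv2.INTER_CUBIC)
B[:,400:]=cv2.resize(s[95:160,295:345],(400,520),interpolation=cv2.INTER_CUBIC)
cv2.imwrite("pics/p6.png",B)
E
```

```text
time: 2.1
position: [0.4999, -0.2976, 0.2213]
tcp_rot: [-3.139, 0.005, 2.857]
wrist_force: [0.6, -0.3, 1.6]
grip_width: 0.996
grasp_force: 0.0
time: 2.35
position: [0.5206, -0.3603, 0.1722]
tcp_rot: [3.138, -0.007, 2.854]
wrist_force: [-1.5, -0.1, -0.1]
grip_width: 1.002
grasp_force: 0.0
```

View pics/p6.png

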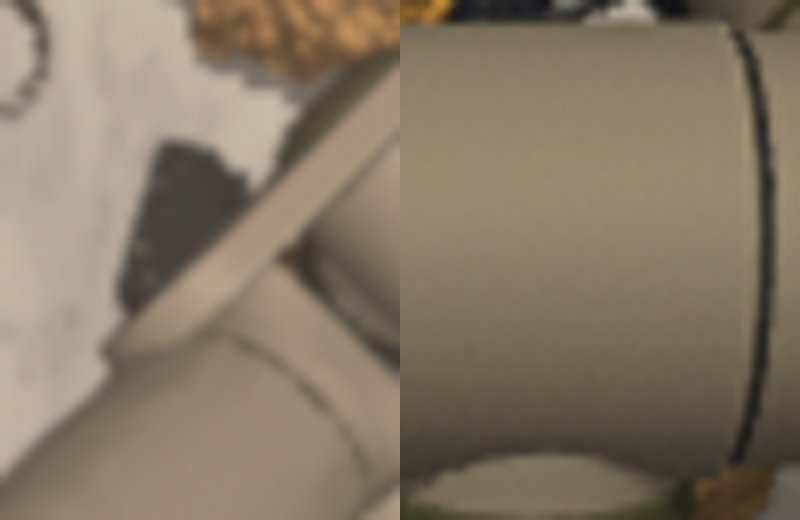

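The view shows only the arm hiding the rest, so the first measurement stands. The margin is ±34 mm at the open fingers, so I'll descend and close gently.

```bash
python3 -m jog '[[[0,0,-3,0,0,0,8.8],[0,0,-3,0,0,0,8.8],[0,0,-3,0,0,0,6],[0,0,-2,0,0,0,4],[0,0,-1,0,0,0,4],[0,0,0,0,0,0,3.6]]]' 5
python3 -m jog '[[[0,0,0,0,0,0,3],[0,0,0,0,0,0,2.4]]]' 5
python3 -m jog '[[[0,0,0,0,0,0,1.5],[0,0,0,0,0,0,1.5],[0,0,0,0,0,0,1.5]]]' 5
```

```text
time: 2.95
position: [0.5213, -0.3559, 0.058]
tcp_rot: [3.141, -0.002, 2.858]
wrist_force: [0.2, 0.7, 0.0]
grip_width: 0.722
grasp_force: 0.0
time: 3.12
position: [0.5224, -0.3575, 0.061]
tcp_rot: [-3.14, 0.003, 2.857]
wrist_force: [0.3, -0.2, 0.4]
grip_width: 0.571
grasp_force: 0.0
time: 3.37
position: [0.5218, -0.3573, 0.0595]
tcp_rot: [-3.141, 0.001, 2.857]
wrist_force: [1.2, 0.5, 0.1]
grip_width: 0.345
grasp_force: 0.0
```

```bash
for i in 1 2; do python3 -m jog '[[[0,0,0,0,0,0,1.5],[0,0,0,0,0,0,1.5],[0,0,0,0,0,0,1.5]]]' 5; done
```

```text
time: 3.62
position: [0.5217, -0.3573, 0.059]
tcp_rot: [-3.141, 0.0, 2.857]
wrist_force: [-0.4, 0.4, 3.0]
grip_width: 0.227
grasp_force: 5.0
time: 3.87
position: [0.5217, -0.3573, 0.059]
tcp_rot: [-3.141, 0.0, 2.857]
wrist_force: [0.1, 0.1, 2.3]
grip_width: 0.227
grasp_force: 5.0
```

Width is 20.0 mm and there is hardly any side load, so the handle is centred in the grip. I'll firm up and lift.

```bash
python3 -m jog '[[[0,0,0,0,0,0,1.5],[0,0,0,0,0,0,1.5],[0,0,0.5,0,0,0,1.5],[0,0,1,0,0,0,1.5],[0,0,2,0,0,0,1.5],[0,0,2,0,0,0,1.5],[0,0,2,0,0,0,1.5],[0,0,2,0,0,0,1.5]]]' 30
python3 -m jog '[[[0,0,2.5,0,0,0,1.5],[0,0,2.5,0,0,0,1.5],[0,0,2,0,0,0,1.5],[0,0,0,0,0,0,1.5]]]'
```

```text
time: 4.53
position: [0.5215, -0.3568, 0.1551]
tcp_rot: [3.141, -0.0, 2.857]
wrist_force: [-0.6, 0.3, -2.5]
grip_width: 0.223
grasp_force: 29.9
time: 4.87
position: [0.5226, -0.3577, 0.2286]
tcp_rot: [-3.138, 0.007, 2.857]
wrist_force: [0.4, -0.5, -1.2]
grip_width: 0.219
grasp_force: 29.9
```

```bash
python3 -m jog '[[[1.2,3.4,0,0,0,0.0305,1.5],[1.2,3.4,0,0,0,0.0305,1.5],[1.2,3.4,0,0,0,0.0305,1.5],[1.2,3.4,0,0,0,0.0305,1.5],[1.2,3.4,0,0,0,0.0305,1.5],[1.2,3.4,0,0,0,0.0305,1.5],[1.2,3.4,0,0,0,0.0305,1.5],[1.2,3.4,0,0,0,0.0305,1.5]]]'
python3 -m jog '[[[1.2,3.4,0,0,0,0.0305,1.5],[1.2,3.4,0,0,0,0.0305,1.5],[1.2,3.4,0,0,0,0.0305,1.5],[1.2,3.9,0,0,0,0.0305,1.5],[0,0,0,0,0,0,1.5],[0,0,0,0,0,0,1.5]]]'
python3 - <<'E'
from h import *; import cv2
t=vision.read_camera("top");s=vision.read_camera("scene")
np.save("pics/t7.npy",t);np.save("pics/s7.npy",s)
B=np.zeros((600,800,3),np.uint8)
B[:,:400]=cv2.resize(t[130:230,185:252,::-1],(400,600),interpolation=cv2.INTER_CUBIC)
B[:,400:]=cv2.resize(s[120:240,165:245,::-1],(400,600),interpolation=cv2.INTER_CUBIC)
cv2.imwrite("pics/p7.png",B)
E
```

```text
time: 5.53
position: [0.6175, -0.0831, 0.2224]
tcp_rot: [3.141, -0.002, 3.102]
wrist_force: [1.2, 0.3, -1.3]
grip_width: 0.229
grasp_force: 29.9
time: 6.03
position: [0.6653, 0.058, 0.2219]
tcp_rot: [3.141, -0.002, -3.057]
wrist_force: [0.1, -1.4, -2.2]
grip_width: 0.228
grasp_force: 29.9
```

View pics/p7.png

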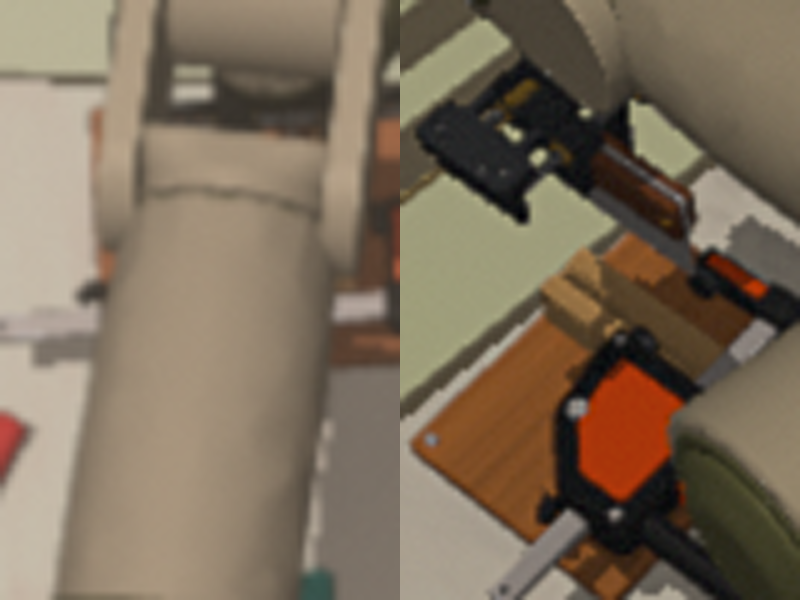

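The scene crop shows the scraper hanging straight, with the near end of the handle top at about (685,200), above the block slot running from (575,275). I'll check that end against the grasp.

Run:
```python
from h import *; from workcell import monitor
np.set_printoptions(precision=4,suppress=True)
st=monitor.read_state(); p=st["position"]; print(p,st["tcp_rot"])
c,s=np.cos(.082),np.sin(.082)
def uv(w): return np.array([w[0]*c+w[1]*s,-w[0]*s+w[1]*c])*1e3
f=lambda x,y:((x-400+.5)/5+165-.5,(y+.5)/5+120-.5)
print("tcp uv",uv(p))
for n,q,z in(("tang near end top",(684,203),p[2]+.033),("tang far visible",(608,143),p[2]+.033),("handle end top corner R",(693,188),p[2]+.033),("blade low corner",(693,268),p[2]-.047),("blade top corner",(690,240),p[2]-.003)):
    w=plane("scene",f(*q),z); print(n,w,uv(w)-uv(p))
g=lambda x,y:(( x+.5)/6+165-.5,(y+.5)/6+155-.5)
for n,q,z in(("block far-left corner",(172,135),.06),("block far-right corner",(215,90),.06),("slot far lip L",(208,124),.06),("slot far lip R",(205,108),.06),("slot near vis R",(330,196),.06),("slot near vis",(262,157),.06)):
    print(n,uv(plane("scene",g(*q),z))-[629,0])
```

```text
[0.6652 0.0554 0.2227] [-3.1416 -0.0017 -3.0608]
tcp uv [667.5358   0.7599]
tang near end top [0.5885 0.0529 0.2557] [-76.6801   3.7571]
tang far visible [0.6514 0.0542 0.2557] [-13.9163  -0.0957]
handle end top corner R [0.5924 0.042  0.2557] [-73.7232  -7.3786]
blade low corner [0.5944 0.0481 0.1757] [-71.1792  -1.5377]
blade top corner [0.5869 0.0533 0.2197] [-78.2486   4.3202]
block far-left corner [91.2306 22.749 ]
block far-right corner [ 93.1892 -14.3629]
slot far lip L [80.6588  4.7756]
slot far lip R [89.2687 -1.9685]
slot near vis R [-3.5702 -3.0586]
slot near vis [42.5342  1.8226]
```

The grasp offset comes out as 14.7 mm as planned, and lateral alignment is within 1 mm. I'll nudge 1 mm in +x, descend to the mouth, then feel my way in.

```bash
python3 -m jog '[[[0.1,0,-2,0,0,0,1.5],[0,0,-2,0,0,0,1.5],[0,0,-2,0,0,0,1.5],[0,0,-2,0,0,0,1.5],[0,0,-1.5,0,0,0,1.5],[0,0,-1,0,0,0,1.5],[0,0,-0.5,0,0,0,1.5],[0,0,0,0,0,0,1.5]]]'
python3 -m jog '[[[0,0,-0.3,0,0,0,1.5],[0,0,-0.3,0,0,0,1.5],[0,0,-0.3,0,0,0,1.5],[0,0,-0.3,0,0,0,1.5],[0,0,0,0,0,0,1.5]]]'
```

```text
time: 6.8
position: [0.6663, 0.0551, 0.1129]
tcp_rot: [3.141, -0.001, -3.062]
wrist_force: [0.0, -0.2, -2.6]
grip_width: 0.225
grasp_force: 29.9
time: 7.22
position: [0.6664, 0.0559, 0.1012]
tcp_rot: [3.141, -0.001, -3.06]
wrist_force: [0.3, 0.2, -2.3]
grip_width: 0.225
grasp_force: 29.9
```

```bash
python3 -m jog '[[[0,0,-0.3,0,0,0,1.5],[0,0,-0.3,0,0,0,1.5],[0,0,-0.3,0,0,0,1.5],[0,0,0,0,0,0,1.5]]]'
python3 -m jog '[[[0,0,-0.3,0,0,0,1.5],[0,0,-0.3,0,0,0,1.5],[0,0,-0.3,0,0,0,1.5],[0,0,0,0,0,0,1.5]]]'
```

```text
time: 7.55
position: [0.6663, 0.0559, 0.0919]
tcp_rot: [3.141, -0.001, -3.06]
wrist_force: [0.4, 0.3, -2.0]
grip_width: 0.223
grasp_force: 29.9
time: 7.88
position: [0.6663, 0.0559, 0.0829]
tcp_rot: [3.141, -0.001, -3.06]
wrist_force: [-0.1, -0.2, -1.7]
grip_width: 0.226
grasp_force: 29.9
```

```bash
python3 -m jog '[[[0,0,-0.3,0,0,0,1.5],[0,0,-0.3,0,0,0,1.5],[0,0,-0.3,0,0,0,1.5],[0,0,-0.1,0,0,0,1.5],[0,0,0,0,0,0,1.5]]]'
python3 -m jog '[[[0,0,-0.1,0,0,0,1.5],[0,0,-0.1,0,0,0,1.5],[0,0,0,0,0,0,1.5]]]'
```

```text
time: 8.3
position: [0.6665, 0.0559, 0.0733]
tcp_rot: [3.141, -0.001, -3.06]
wrist_force: [0.4, 0.1, -1.7]
grip_width: 0.221
grasp_force: 29.9
time: 8.55
position: [0.6666, 0.0559, 0.0716]
tcp_rot: [3.142, -0.0, -3.06]
wrist_force: [0.0, -0.0, -1.8]
grip_width: 0.222
grasp_force: 29.9
```

```bash
python3 -m jog '[[[0,0,-0.1,0,0,0,1.5],[0,0,0,0,0,0,1.5]]]'
python3 -m jog '[[[0,0,-0.1,0,0,0,1.5],[0,0,0,0,0,0,1.5]]]'
```

```text
time: 8.72
position: [0.6668, 0.0559, 0.071]
tcp_rot: [-3.141, 0.001, -3.06]
wrist_force: [0.8, 0.8, -1.0]
grip_width: 0.224
grasp_force: 29.9
time: 8.88
position: [0.6669, 0.0559, 0.071]
tcp_rot: [-3.141, 0.001, -3.06]
wrist_force: [-3.1, 0.2, 6.6]
grip_width: 0.221
grasp_force: 29.9
```

Contact with the floor came at exactly the predicted height of 71 mm. Releasing.

```bash
python3 -m jog '[[[0,0,0,0,0,0,2.1],[0,0,0,0,0,0,2.4],[0,0,0,0,0,0,3],[0,0,0,0,0,0,4],[0,0,0,0,0,0,4],[0,0,0,0,0,0,4]]]' 5
python3 -m jog '[[[0,0,0.5,0,0,0,4],[0,0,2,0,0,0,4],[0,0,3,0,0,0,4],[0,0,3,0,0,0,4],[0,0,3,0,0,0,6],[-3,0,3,0,0,0,8.8],[-4,0,0,0,0,0,8.8],[-4,0,0,0,0,0,8.8]]]' 5
python3 -m jog '[[[-4,0.5,0,0,0,0,8.8],[-2,2,0,0,0,0,8.8],[0,2,0,0,0,0,8.8],[0,0,0,0,0,0,8.8],[0,0,0,0,0,0,8.8]]]' 5
python3 - <<'E'
from h import *; import cv2
t=vision.read_camera("top");s=vision.read_camera("scene")
np.save("pics/t8.npy",t);np.save("pics/s8.npy",s)
B=np.zeros((600,800,3),np.uint8)
B[:,:400]=cv2.resize(t[130:230,185:252,::-1],(400,600),interpolation=cv2.INTER_CUBIC)
B[:,400:]=cv2.resize(s[130:250,180:260,::-1],(400,600),interpolation=cv2.INTER_CUBIC)
cv2.imwrite("pics/p8.png",B)
E
```

```text
time: 9.38
position: [0.6666, 0.0559, 0.0696]
tcp_rot: [3.142, -0.0, -3.06]
wrist_force: [0.2, -0.9, -0.3]
grip_width: 0.454
grasp_force: 0.0
time: 10.05
position: [0.5563, 0.0558, 0.2157]
tcp_rot: [-3.141, 0.004, -3.06]
wrist_force: [0.5, 0.1, 0.1]
grip_width: 0.733
grasp_force: 0.0
time: 10.47
position: [0.4973, 0.1012, 0.2148]
tcp_rot: [-3.141, 0.001, -3.059]
wrist_force: [-0.3, -0.8, -1.0]
grip_width: 0.995
grasp_force: 0.0
```

View pics/p8.png

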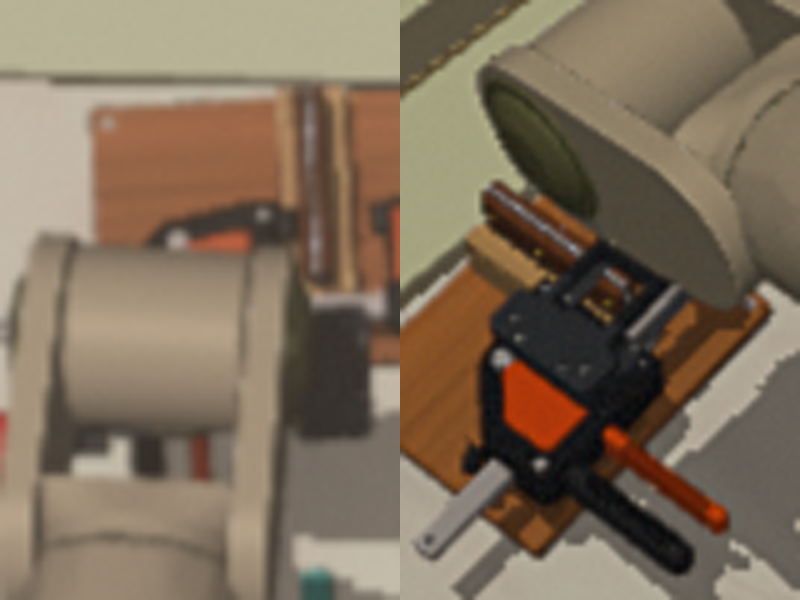

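The scraper stands upright and seated in the block, with its handle between the jaws. Next is the trigger: target (0.4834, 0.149), TCP z 0.061.

```bash
python3 -m jog '[[[-0.7,2.4,0,0,0,0,8.8],[-0.7,2.4,0,0,0,0,8.8],[0,0,-2,0,0,0,8.8],[0,0,-3,0,0,0,8.8],[0,0,-2,0,0,0,8.8],[0,0,-1,0,0,0,8.8],[0,0,0,0,0,0,8.8]]]' 5
python3 -m jog '[[[0,0,-1,0,0,0,8.8],[0,0,-1,0,0,0,8.8],[0,0,-1,0,0,0,8.8],[0,0,-1,0,0,0,8.8],[0,0,-1.5,0,0,0,8.8],[0,0,-1.4,0,0,0,8.8],[0,0,-0.5,0,0,0,8.8],[0,0,0,0,0,0,8.8]]]' 5
```

```text
time: 11.15
position: [0.4827, 0.1482, 0.1323]
tcp_rot: [-3.142, -0.004, -3.061]
wrist_force: [-0.8, 0.6, -0.5]
grip_width: 1.002
grasp_force: 0.0
time: 11.82
position: [0.4826, 0.1488, 0.059]
tcp_rot: [3.142, -0.002, -3.06]
wrist_force: [0.3, -0.7, -0.5]
grip_width: 0.996
grasp_force: 0.0
```

```bash
for i in 1 2; do python3 -m jog '[[[0,0,0,0,0,0,3.0],[0,0,0,0,0,0,3.0],[0,0,0,0,0,0,3.0],[0,0,0,0,0,0,3.0],[0,0,0,0,0,0,3.0],[0,0,0,0,0,0,3.0]]]' 6; done
```

```text
time: 12.32
position: [0.4833, 0.1486, 0.0605]
tcp_rot: [-3.141, 0.0, -3.06]
wrist_force: [-1.9, -3.2, 0.7]
grip_width: 0.571
grasp_force: 1.4
time: 12.82
position: [0.4832, 0.1492, 0.0603]
tcp_rot: [3.141, 0.0, -3.06]
wrist_force: [0.6, 2.5, 2.9]
grip_width: 0.372
grasp_force: 6.0
```

Full squeeze: 32.7 mm across the pair. Next stroke.

```bash
python3 -m jog '[[[0,0,0,0,0,0,7.8],[0,0,0,0,0,0,7.8],[0,0,0,0,0,0,7.8],[0,0,0,0,0,0,7.8],[0,0,0,0,0,0,7.8],[0,0,0,0,0,0,7.8],[0,0,0,0,0,0,7.8],[0,0,0,0,0,0,7.8]]]' 6
for i in 1 2; do python3 -m jog '[[[0,0,0,0,0,0,3.0],[0,0,0,0,0,0,3.0],[0,0,0,0,0,0,3.0],[0,0,0,0,0,0,3.0],[0,0,0,0,0,0,3.0],[0,0,0,0,0,0,3.0]]]' 6; done
python3 - <<'E'
from h import *; import cv2
t=vision.read_camera("top");s=vision.read_camera("scene")
B=np.zeros((600,800,3),np.uint8)
B[:,:400]=cv2.resize(t[130:230,185:252,::-1],(400,600),interpolation=cv2.INTER_CUBIC)
B[:,400:]=cv2.resize(s[130:250,180:260,::-1],(400,600),interpolation=cv2.INTER_CUBIC)
cv2.imwrite("pics/p9.png",B)
E
```

```text
time: 13.48
position: [0.483, 0.149, 0.0601]
tcp_rot: [3.141, -0.0, -3.06]
wrist_force: [-0.5, 0.4, 0.2]
grip_width: 0.878
grasp_force: 0.0
time: 13.98
position: [0.4828, 0.1483, 0.0601]
tcp_rot: [-3.141, -0.001, -3.06]
wrist_force: [-1.0, -6.4, 0.4]
grip_width: 0.451
grasp_force: 3.0
time: 14.48
position: [0.4828, 0.1491, 0.06]
tcp_rot: [3.141, -0.001, -3.06]
wrist_force: [-3.0, 2.1, -0.6]
grip_width: 0.377
grasp_force: 6.1
```

View pics/p9.png

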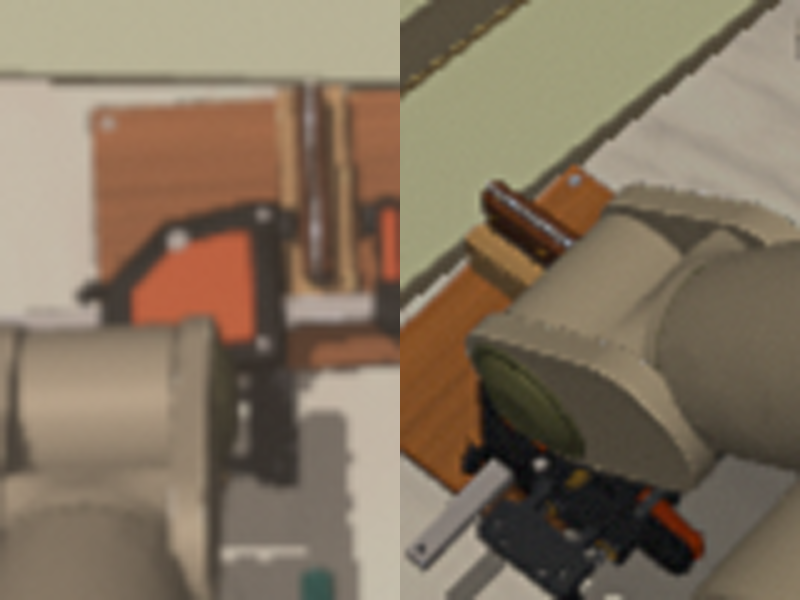

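The top view shows the jaw pad at about (360,215), some 14 mm from the handle edge at (335,215). It has moved about 9 mm in two strokes, so the ratchet works. Pumping on.

```bash
python3 -m jog '[[[0,0,0,0,0,0,7.8],[0,0,0,0,0,0,7.8],[0,0,0,0,0,0,7.8],[0,0,0,0,0,0,7.8],[0,0,0,0,0,0,7.8],[0,0,0,0,0,0,7.8],[0,0,0,0,0,0,7.8],[0,0,0,0,0,0,7.8]]]' 6
for i in 1 2; do python3 -m jog '[[[0,0,0,0,0,0,3.0],[0,0,0,0,0,0,3.0],[0,0,0,0,0,0,3.0],[0,0,0,0,0,0,3.0],[0,0,0,0,0,0,3.0],[0,0,0,0,0,0,3.0]]]' 6; done
```

```text
time: 15.25
position: [0.4833, 0.149, 0.0603]
tcp_rot: [3.141, 0.0, -3.06]
wrist_force: [0.1, -0.5, -0.3]
grip_width: 0.886
grasp_force: 0.0
time: 15.75
position: [0.483, 0.1487, 0.0601]
tcp_rot: [-3.141, -0.001, -3.06]
wrist_force: [-1.7, -3.0, 0.1]
grip_width: 0.454
grasp_force: 1.6
time: 16.25
position: [0.483, 0.1492, 0.0601]
tcp_rot: [3.141, -0.0, -3.06]
wrist_force: [-2.6, 2.5, -1.0]
grip_width: 0.373
grasp_force: 6.1
```

```bash
python3 -m jog '[[[0,0,0,0,0,0,7.8],[0,0,0,0,0,0,7.8],[0,0,0,0,0,0,7.8],[0,0,0,0,0,0,7.8],[0,0,0,0,0,0,7.8],[0,0,0,0,0,0,7.8],[0,0,0,0,0,0,7.8],[0,0,0,0,0,0,7.8]]]' 6
for i in 1 2; do python3 -m jog '[[[0,0,0,0,0,0,3.0],[0,0,0,0,0,0,3.0],[0,0,0,0,0,0,3.0],[0,0,0,0,0,0,3.0],[0,0,0,0,0,0,3.0],[0,0,0,0,0,0,3.0]]]' 6; done
```

```text
time: 16.92
position: [0.4832, 0.149, 0.0603]
tcp_rot: [3.141, 0.0, -3.06]
wrist_force: [0.1, -0.4, 0.2]
grip_width: 0.882
grasp_force: 0.0
time: 17.42
position: [0.4828, 0.1483, 0.0601]
tcp_rot: [-3.141, -0.001, -3.06]
wrist_force: [-1.8, -4.9, 0.6]
grip_width: 0.456
grasp_force: 3.0
time: 17.92
position: [0.4829, 0.1491, 0.0601]
tcp_rot: [3.141, -0.001, -3.06]
wrist_force: [-3.1, 2.1, -0.0]
grip_width: 0.378
grasp_force: 6.1
```

```bash
python3 -m jog '[[[0,0,0,0,0,0,7.8],[0,0,0,0,0,0,7.8],[0,0,0,0,0,0,7.8],[0,0,0,0,0,0,7.8],[0,0,0,0,0,0,7.8],[0,0,0,0,0,0,7.8],[0,0,0,0,0,0,7.8],[0,0,0,0,0,0,7.8]]]' 6
for i in 1 2; do python3 -m jog '[[[0,0,0,0,0,0,3.0],[0,0,0,0,0,0,3.0],[0,0,0,0,0,0,3.0],[0,0,0,0,0,0,3.0],[0,0,0,0,0,0,3.0],[0,0,0,0,0,0,3.0]]]' 6; done
python3 -c "
from h import *;import cv2
t=vision.read_camera('top')
cv2.imwrite('pics/p10.png',cv2.resize(t[140:200,190:270,::-1],None,fx=8,fy=8,interpolation=cv2.INTER_CUBIC))"
```

```text
time: 18.58
position: [0.4832, 0.149, 0.0603]
tcp_rot: [3.141, 0.0, -3.06]
wrist_force: [-0.2, -1.1, -0.0]
grip_width: 0.884
grasp_force: 0.0
time: 19.08
position: [0.483, 0.1487, 0.0601]
tcp_rot: [-3.141, -0.001, -3.06]
wrist_force: [-1.3, -2.8, 0.8]
grip_width: 0.45
grasp_force: 1.6
time: 19.58
position: [0.483, 0.1492, 0.0601]
tcp_rot: [3.141, -0.0, -3.06]
wrist_force: [-2.3, 3.2, -1.4]
grip_width: 0.377
grasp_force: 6.1
```

I'll measure the jaw numerically, using the centroid of its orange insert in the top view, to save pictures.

```bash
cat > jaw.py <<'E'
from h import *; import cv2
def jaw(t):
    h=cv2.cvtColor(np.ascontiguousarray(t[155:190,232:262]),cv2.COLOR_RGB2HSV)
    m=((h[...,0]<12)&(h[...,1]>165)&(h[...,2]>110)).astype(np.uint8)
    n,l,s,c=cv2.connectedComponentsWithStats(m,connectivity=4)
    if n<2: return None
    i=1+s[1:,4].argmax(); u=c[i]+[232,155]; w=plane("top",u,.096)
    return s[i,4],u.round(1),round(float(-w[0]*.0819+w[1]*.9966)*1e3,1)
if __name__=="__main__":
    for f in("pics/top0.npy","pics/t8.npy"): print(f,jaw(np.load(f)))
    t=vision.read_camera("top");np.save("pics/tn.npy",t);print("now",jaw(t))
E
python3 jaw.py
```

```text
pics/top0.npy (np.int32(5), array([252., 167.]), -56.0)
pics/t8.npy (np.int32(11), array([252., 170.]), -55.3)
now (np.int32(13), array([248.4, 170.9]), -41.4)
```

View p10.

View pics/p10.png

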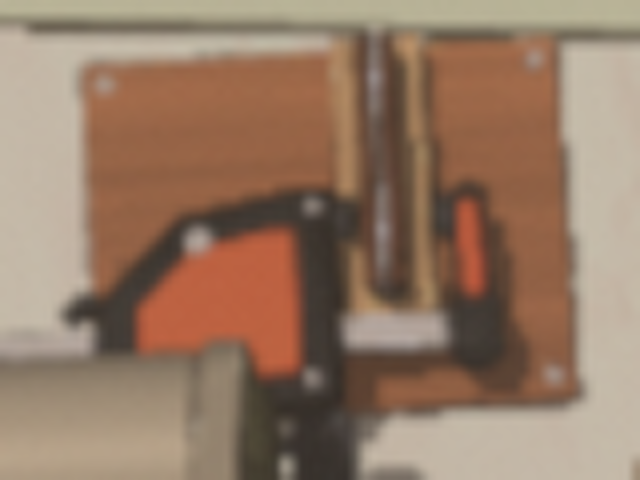

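The pad face (436) is still about 14 mm from the handle (405), the same as after stroke 2. The grip finger is meeting the grip before the last ~2 mm of trigger travel, so the ratchet doesn't click. I'll shift the gripper 3 mm towards +y so the trigger reaches its stop.

```bash
python3 -m jog '[[[0,0,0,0,0,0,8.7],[0,0,0,0,0,0,8.7],[0,0,0,0,0,0,8.7],[0,0,0,0,0,0,8.7],[0,0.15,0,0,0,0,8.7],[0,0.15,0,0,0,0,8.7],[0,0,0,0,0,0,8.7],[0,0,0,0,0,0,8.7]]]' 6
python3 jaw.py | tail -1
for i in 1 2; do python3 -m jog '[[[0,0,0,0,0,0,2.8],[0,0,0,0,0,0,2.8],[0,0,0,0,0,0,2.8],[0,0,0,0,0,0,2.8],[0,0,0,0,0,0,2.8],[0,0,0,0,0,0,2.8],[0,0,0,0,0,0,2.8]]]' 6; done
python3 jaw.py | tail -1
```

```text
time: 20.35
position: [0.4832, 0.1522, 0.0603]
tcp_rot: [3.141, 0.0, -3.06]
wrist_force: [-0.2, 0.3, -0.3]
grip_width: 0.96
grasp_force: 0.0
now (np.int32(11), array([248.5, 170.5]), -41.8)
time: 20.98
position: [0.4829, 0.1513, 0.0601]
tcp_rot: [-3.141, -0.001, -3.06]
wrist_force: [-2.2, -6.0, 1.4]
grip_width: 0.482
grasp_force: 3.1
time: 21.57
position: [0.4831, 0.1504, 0.0601]
tcp_rot: [-3.139, -0.001, -3.06]
wrist_force: [0.2, -11.6, 0.8]
grip_width: 0.355
grasp_force: 6.1
now (np.int32(14), array([246.5, 170.5]), -34.4)
```

That was a full stop at 11.6 N push, and the jaw moved on by one tooth. Next stroke.

```bash
python3 -m jog '[[[0,0,0,0,0,0,8.6],[0,0,0,0,0,0,8.6],[0,0,0,0,0,0,8.6],[0,0,0,0,0,0,8.6],[0,0,0,0,0,0,8.6],[0,0,0,0,0,0,8.6],[0,0,0,0,0,0,8.6],[0,0,0,0,0,0,8.6]]]' 6
python3 jaw.py | tail -1
for i in 1 2; do python3 -m jog '[[[0,0,0,0,0,0,2.8],[0,0,0,0,0,0,2.8],[0,0,0,0,0,0,2.8],[0,0,0,0,0,0,2.8],[0,0,0,0,0,0,2.8],[0,0,0,0,0,0,2.8],[0,0,0,0,0,0,2.8]]]' 6; done
python3 jaw.py | tail -1
```

```text
time: 22.28
position: [0.4833, 0.1521, 0.0603]
tcp_rot: [3.141, 0.001, -3.06]
wrist_force: [0.7, -0.1, 0.5]
grip_width: 0.933
grasp_force: 0.0
now (np.int32(15), array([246.5, 170.2]), -34.6)
time: 22.92
position: [0.483, 0.1513, 0.0601]
tcp_rot: [-3.141, -0.001, -3.06]
wrist_force: [-2.3, -6.6, 0.5]
grip_width: 0.47
grasp_force: 3.1
time: 23.5
position: [0.4832, 0.1505, 0.0601]
tcp_rot: [-3.139, -0.001, -3.06]
wrist_force: [-1.9, -13.2, 1.4]
grip_width: 0.354
grasp_force: 6.1
now (np.int32(10), array([244.9, 169.6]), -28.6)
```

```bash
python3 -m jog '[[[0,0,0,0,0,0,8.6],[0,0,0,0,0,0,8.6],[0,0,0,0,0,0,8.6],[0,0,0,0,0,0,8.6],[0,0,0,0,0,0,8.6],[0,0,0,0,0,0,8.6],[0,0,0,0,0,0,8.6],[0,0,0,0,0,0,8.6]]]' 6
for i in 1 2; do python3 -m jog '[[[0,0,0,0,0,0,2.8],[0,0,0,0,0,0,2.8],[0,0,0,0,0,0,2.8],[0,0,0,0,0,0,2.8],[0,0,0,0,0,0,2.8],[0,0,0,0,0,0,2.8],[0,0,0,0,0,0,2.8]]]' 6; done
python3 jaw.py | tail -1
```

```text
time: 24.22
position: [0.4833, 0.1521, 0.0603]
tcp_rot: [3.141, 0.0, -3.06]
wrist_force: [0.2, -0.1, 0.2]
grip_width: 0.935
grasp_force: 0.0
time: 24.8
position: [0.483, 0.1507, 0.0601]
tcp_rot: [-3.139, -0.001, -3.06]
wrist_force: [-2.3, -12.4, 1.9]
grip_width: 0.524
grasp_force: 6.1
time: 25.38
position: [0.483, 0.1505, 0.0601]
tcp_rot: [-3.139, -0.001, -3.06]
wrist_force: [-2.3, -12.7, 1.6]
grip_width: 0.52
grasp_force: 6.1
now (np.int32(14), array([244.6, 169.9]), -27.5)
```

The trigger stalled at 45.8 mm across, about 0.10 to 0.11 rad, with a steady 12.6 N push. So the jaw bears on the handle. I'll hold briefly and check the tang line for tilt or lift.

```bash
python3 -m jog '[[[0,0,0,0,0,0,2.8],[0,0,0,0,0,0,2.8],[0,0,0,0,0,0,2.8],[0,0,0,0,0,0,2.8],[0,0,0,0,0,0,2.8],[0,0,0,0,0,0,2.8]]]' 6
python3 jaw.py | tail -1
python3 - <<'E'
from h import *
np.set_printoptions(precision=1,suppress=True)
for f in("pics/t8.npy","pics/tn.npy"):
    t=np.load(f).astype(float); pts=[]
    for r in range(147,174):
        row=t[r,231:243]; blue=row[:,2]  # grey tang is the bluest thing on the brown handle
        w=np.clip(blue-np.median(blue)-8,0,None)*(np.abs(np.arange(12)-(5.5+0.04*(r-160)))<4)
        if w.sum()>10: pts.append([r,231+(w*np.arange(12)).sum()/w.sum()])
    p=np.array(pts); k=np.polyfit(p[:,0],p[:,1],1)
    W=[plane("top",(np.polyval(k,r),r),.104) for r in(147,173)]
    print(f,len(p),[np.array([w[0]*.9966+w[1]*.0819-.629,-w[0]*.0819+w[1]*.9966])*1e3 for w in W])
E
```

```text
time: 25.93
position: [0.483, 0.1505, 0.06]
tcp_rot: [-3.139, -0.001, -3.06]
wrist_force: [-3.1, -12.7, 1.8]
grip_width: 0.522
grasp_force: 6.1
now (np.int32(16), array([244.6, 169.8]), -27.5)
pics/t8.npy 24 [array([72.1,  6.4]), array([-28.1,   2.4])]
pics/tn.npy 15 [array([71.9,  3.3]), array([-28.2,   1.9])]
```

The hold is steady and the handle lies along the slot at y of about +2 mm, which is against the fixed pad as expected. Handing in.

```bash
python3 -c "
from workcell import arm
print(arm.job_done())"
```

```text
the job is handed in; nothing more can be done
None
```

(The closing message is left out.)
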